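Refit the timing machine's control knob and hold it in

ROBOT

A 7-joint arm with a two-finger parallel gripper is mounted at the origin on the work surface. World frame = base frame: x ahead of the robot, y to its left, z up, the work surface at z = 0. Lengths are in mm, angles in rad, forces in N, time in s.
With the tool pointing down it reaches from about 425 to 800 mm from the base axis. Payload 8.3 kg.
Tool frame: the origin (TCP) lies on the mounting face of the last link; the fingertips stand 173 mm ahead of it and the grasp point (between the pads) lies 155 mm ahead of it; z points along the fingers, y is the line along which they close (so a half turn about z gives the same grasp; the last joint's range is limited). The gripper opens to 85 mm and grips with 20 to 120 N. Pads are 22 mm wide; open, the fingers measure 114 mm over their backs; the gripper's body (76 mm by 85 mm) begins 54 mm behind the grasp point. The pads swing forward as they close: fully open they stand 13 mm farther back than shut.
Start: joints at [-1.231, 0.383, 0.016, 1.37, -0.006, 1.388, -0.046], TCP at [244.959, 574.988, 404.679] pointing down, gripper open.
Joint ranges: [-2.95, 2.95], [-0.25, 2.06], [-1.52, 1.56], [0.18, 2.33], [-1.44, 4.58], [0.02, 2.06], [-3.01, 3.01]. Speed limits (rad/s): [2.39, 2.39, 3.01, 3.01, 3.14, 3.14, 3.14].

INTERFACE

Orientations are given as a unit quaternion [w, x, y, z].
In Python, from rig import r gives the robot as it stands.
- The arm moves only by the tool send_rows, never from a script. Its argument "plan" is a list of rows, each a list of 7 numbers: the closure, from -1 (fully open) to 1 (shut), then the shift along the tool's x, y, z in units of 40 mm (1.0 is 40 mm), then the turn, a rotation vector about the tool's x, y, z in degrees. A call has 1 to 12 rows; each row shifts and turns the commanded pose from where the row before left it, along the tool's axes as they then stand; what a row does not reach is not made up. A row lasts 1/8 s, in which the tool goes at most 62.5 mm and 10.7 degrees, less where a joint would pass 70% of its speed; a pose out of reach is approached as far as the arm can. A call is refused whole if a number of a shift passes 1 or a number of a turn 10.7, either way. A call with a gripper value outside its range is refused whole. The fingers move at their own pace and stop on an object; "squeeze" is the grip in N (left out, the last holds). Time passes only in rows, so rows that do not move let the fingers close. It gives the time, the measured TCP pose, the force, the opening and the grip force at its end, in the units of the state.
- r.sense(): the state, without advancing time (a new reading comes with each control period).
- r.grab_frame(name): name is "scene" or "top" or "wrist"; returns a dict with "frame" (480x640x3 uint8, red, green, blue), "intrinsics" (3x3 intrinsics, pixels), "xyz" and "orientation" of the camera in the world; the wrist camera has in their place "mount" (4x4, takes a point from camera to tool coordinates, whose origin is the TCP and whose axes are the flange's). Camera axes: x right, y down, z forward; pixel columns grow to the right and rows downward; lengths in mm; the calibration is good to about 2 mm. A picture is of the moment at which its call begins: read the wrist's pose just before it. There is no depth.
- r.finish_job(): hands the job in; it is judged then, once.
Trained networks look in a picture, given as the dict that the camera call returned (one of the last four; its "shot" number tells which), for a name from the list of things; names that differ only in an ending like _2 or _b are one class to them, and where a whole thing is asked for, a point or a joint stands for the part that bears it (a point fixed in the world has none). Each returns a list of dicts, best first, with "p" (0 to 1); they miss things now and then, are a little off and sometimes report something else, mostly with a low value. They report only what shows in the picture. A call takes as long as a camera call.
- r.regions_of(picture, query): "region" (480x640 bool, what is visible of it) and "box" ([left, top, width, height] in pixels, round what is visible of it).
The state is a dict: "time_s": time; "q": joint angles; "qvel": joint speeds; "tau": joint torques, N m; "eef_pos": TCP position; "orientation": TCP orientation; "wrist_force": force on the tool from outside, world axes, zero at the start; "torque": the same for the moment, N m; "width": opening from 0.0 (shut) to 1.0 (fully open); "gripper_force": force on a finger pad.
Only numpy, scipy, OpenCV 4.12 (cv2) and the standard library are available. Lean on these libraries where they do the work, as an engineer would, in place of code of your own. Each camera call takes 0.05 s, during which the arm holds its last target. There are 200 camera calls.

TASK

The control knob of the watch-timing machine was taken off so that its panel nut could be tightened, and the ring spanner is still sitting on the nut: lift the spanner off and hang it by one of its rings on the empty middle hook of the tool stand. Then take the loose knob, turn it so that its D-shaped bore matches the flat of the shaft, push it fully onto the shaft and press it in against its spring all the way, which switches the machine on. Finish with the gripper still on the knob, keeping it pressed in, with the spanner hanging still, and leave the watches and the other things on the table where they are.

Things in the scene. Friction and masses are not known exactly. Their poses are not given: they have to be found in the camera images.
- control_unit: the machine's low dark control unit, a fixed box 160 (x) by 240 (y) by 56 mm with a flat level top panel. Origin: centre of its underside on the table; its front with the jacks faces -x. The encoder shaft rises from the top panel 62 mm to -y of its centre, out of a hexagonal brass panel nut 14 mm over its corners and 4 mm high
- shaft_tip (a point): centre of the top end of the steel D-shaft: 10 mm in diameter, upright, its top 29 mm above the panel, with a dark milled flat 2 mm from the axis along its whole length and a 1.5 mm chamfer at the top. z up; x points out of the flat. The shaft turns stiffly about its axis (0.05 N m) and can be pushed down
- shaft (a joint): how far the shaft is pressed down, in m: 0 at rest, 0.004 fully in. Its spring pushes back with 2 N at first and 6 N when fully in
- knob: black fluted round knob with aluminium cap and red pointer line, upright on the table: 40 mm in diameter from 13 mm up (34 mm below that), 30 mm tall, about 70 g. Origin: centre of its underside; z up, x along the red line, centre to rim. Fully on, its underside is 11 mm above the panel, pressed in 7 mm
- knob_seat (a point): centre of the closed end of the knob's bore, 18 mm above its underside; it meets the shaft's tip when fully on. Axes as the knob's. The bore opens below: 11.6 mm in diameter, D-shaped, its flat 2.8 mm from the axis on the red line's side, so the knob fits when the red line points the way the shaft's flat faces, within about 7 degrees
- knob_mark (a point): point on the red line, on top of the knob, 15 mm from its axis
- spanner: steel double-ended ring spanner, about 90 g, 143 mm long, 120 mm between ring centres, both rings down and the handle cranked up. It starts flat on the panel with ring A round the nut and the shaft. Origin: centre of the underside of ring A; z up, x along the spanner from ring A to ring B
- ring_a (a point): centre of ring A: outside 24 mm, hole 15.5 mm, 8 mm thick
- ring_b (a point): centre of ring B: outside 21.6 mm, hole 13.5 mm, 8 mm thick, 120 mm along x from ring A
- spanner_grip (a point): middle of the handle, the spanner's centre of mass: a bar 9 mm wide (y) and 6 mm thick (z) whose underside is 14 mm above the underside of the rings; straight for 37 mm to either side
- tool_stand: fixed tool stand: an upright dark steel sheet 240 mm wide (y) and 220 mm high on a base plate 6 mm thick that reaches 30 mm in front of the sheet. Origin: on the table in the plane of the sheet's front face; its front faces its own -x. Three steel wire hooks 80 mm apart stand out of the front face; pliers hang on the outer two, the middle one is empty
- hook_tip (a point): top end of the empty middle hook, axes as the stand's: a 6 mm wire that runs level 50 mm out of the sheet, its axis 180 mm above the table, then straight up to this point, 203 mm above the table. A level ring lowered over the upturned end stays on when let go, and the spanner swings down to hang
- watch_gold: gold pocket watch lying on the table, 50 mm in diameter, 14 mm thick, its crown and bow reach 45 mm from the centre along x; loose, to be left alone. Origin: centre of its underside
- watch_silver: silver pocket watch, same size, loose, to be left alone
- watch_rose: rose-gold pocket watch, same size, loose, to be left alone
- loupe: black eyepiece loupe standing on the table, 32 mm in diameter, 32 mm tall, loose, to be left alone. Origin: centre of its underside
- tin_a: round aluminium parts tin, 48 mm in diameter, 18 mm high, loose, to be left alone. Origin: centre of its underside
- tin_b: another such tin, loose, to be left alone
- screwdriver: small screwdriver with a red handle, 140 mm long, lying on the table beyond the control unit, loose, to be left alone. Origin: near the middle of its length, on the table; x along it, handle to -x

How it is judged:
By the outcome, as a careful person would: the job done as asked, in the order asked, and still so for the second after the job is handed in, while the arm keeps its last pose, push and grip.
It also fails if it takes over 58 s, if anything falls off the work surface, if the arm or the gripper's body presses on something with over 40 N, if the wrist force passes 120 N, or if a joint passes its speed limit or range.

## Working session

There is one attempt and no reset: what is moved stays moved. The work goes in short steps, Python scripts to look and compute and a tool call to move; the robot and the scene stay as the last step left them, time stands still between calls to the robot, and variables do not carry over. Pictures are saved under pics/ and viewed, at most 10 in all, crops included, and the job is handed in when it is done.

Besides the shell and the picture viewer there is one more tool, called after "Request:" as name(argument=value, ...), one argument or row to a line, values as JSON. send_rows: Moves the arm, as the interface text tells. Its arguments: {"type":"object","properties":{"plan":{"type":"array","items":{"type":"array","items":{"type":"number"}}},"squeeze":{"type":"number"}},"required":["plan"]}

```bash
mkdir -p pics
cat > h.py <<'E'
import numpy as np,cv2
from scipy.spatial.transform import Rotation as R
from rig import r
def rot(q): return R.from_quat([q[1],q[2],q[3],q[0]]).as_matrix()
def cam(name):
    s=r.sense(); p=r.grab_frame(name)
    if 'mount' in p:
        T=np.eye(4);T[:3,:3]=rot(s['orientation']);T[:3,3]=s['eef_pos'];T=T@np.array(p['mount'])
        p['C'],p['Rw']=T[:3,3],T[:3,:3]
    else: p['C'],p['Rw']=np.array(p['xyz']),rot(p['orientation'])
    p['K']=np.array(p['intrinsics']);return p
def px(p,uv,z):
    d=p['Rw']@np.linalg.solve(p['K'],[uv[0],uv[1],1.]); return p['C']+d*(z-p['C'][2])/d[2]
def proj(p,X):
    c=p['K']@(p['Rw'].T@(np.array(X,float)-p['C'])); return c[:2]/c[2]
def save(p,n,crop=None,s=1):
    im=cv2.cvtColor(np.array(p['frame']),cv2.COLOR_RGB2BGR)
    if crop: x,y,w,h=crop; im=im[y:y+h,x:x+w]
    cv2.imwrite('pics/'+n,cv2.resize(im,None,fx=s,fy=s,interpolation=cv2.INTER_CUBIC))
def cen(p,q,n=2):
    o=[]
    for d in r.regions_of(p,q)[:n]:
        ys,xs=np.nonzero(d['region']); o.append((round(d['p'],2),np.round([xs.mean(),ys.mean()],1),list(map(int,d['box'])),d['region']))
    return o
E
python3 - <<'E'
from h import *
s=r.sense();print({k:np.round(v,3) for k,v in s.items()})
for n in['scene','top']:
    p=cam(n);save(p,n+'0.png');print(n,p['C'],np.round(p['Rw'],2).tolist(),p['K'][0,0])
    for q in['control_unit','knob','spanner','tool_stand','shaft_tip','knob_mark','ring_a','hook_tip']:
        try:print(q,[(a,b,c) for a,b,c,_ in cen(p,q)])
        except Exception as e: print(q,e)
E
```

```text
{'time_s': np.float64(0.0), 'q': array([-1.231,  0.384,  0.016,  1.371, -0.006,  1.388, -0.046]), 'qvel': array([ 0.   , -0.002,  0.001,  0.001, -0.001,  0.   , -0.001]), 'tau': array([ 1.0000e-03, -6.2761e+01,  8.4400e-01, -3.7181e+01,  1.6000e-02,
        1.4000e-02,  0.0000e+00]), 'eef_pos': array([244.91 , 574.84 , 403.668]), 'orientation': array([-0.   ,  0.2  ,  0.98 , -0.001]), 'wrist_force': array([-0.669,  0.261, -0.256]), 'torque': array([ 0.01 ,  0.04 , -0.007]), 'gripper_force': np.float64(0.0), 'width': np.float64(1.001)}
scene [1167.71603772 -541.05667387 1083.87807783] [[0.62, 0.61, -0.5], [0.79, -0.46, 0.41], [0.02, -0.65, -0.76]] 539.3376364971473
control_unit [(0.92, array([310.4, 274.4]), [256, 230, 112, 88]), (0.25, array([115.1, 361.3]), [106, 353, 23, 19])]
knob [(0.54, array([196.2, 329.1]), [186, 320, 17, 16])]
spanner [(0.5, array([311.5, 261. ]), [286, 248, 46, 29])]
tool_stand [(0.55, array([432.9, 165.3]), [385, 110, 97, 105])]
shaft_tip [(0.57, array([288. , 271.9]), [286, 269, 8, 6])]
knob_mark [(0.74, array([196. , 329.7]), [186, 316, 22, 25]), (0.23, a
[... 239 characters left out ...]
01255535 1301.41384087] [[0.02, -0.99, 0.12], [-1.0, -0.02, 0.01], [-0.0, -0.12, -0.99]] 514.9509632495834
control_unit [(0.65, array([322.4, 227.3]), [268, 184, 109, 83])]
knob [(0.73, array([442.4, 244.7]), [434, 237, 17, 16])]
spanner [(0.77, array([323.8, 228.2]), [294, 222, 59, 13]), (0.59, array([497.5, 202.6]), [486, 191, 20, 20])]
tool_stand [(0.84, array([130.5, 243.2]), [102, 180, 56, 116]), (0.68, array([442.7, 244.9]), [433, 238, 16, 12])]
shaft_tip []
knob_mark [(0.6, array([442.3, 245. ]), [435, 239, 15, 14])]
ring_a [(0.52, array([324.3, 227.9]), [299, 227, 45, 2])]
hook_tip [(0.69, array([130.4, 242.5]), [104, 182, 55, 112]), (0.45, array([372.2, 149.8]), [334, 143, 52, 15])]
```

View pics/scene0.png

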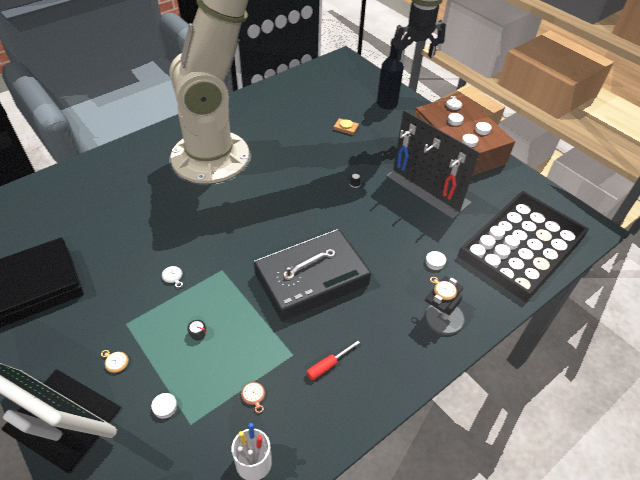

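View pics/top0.png

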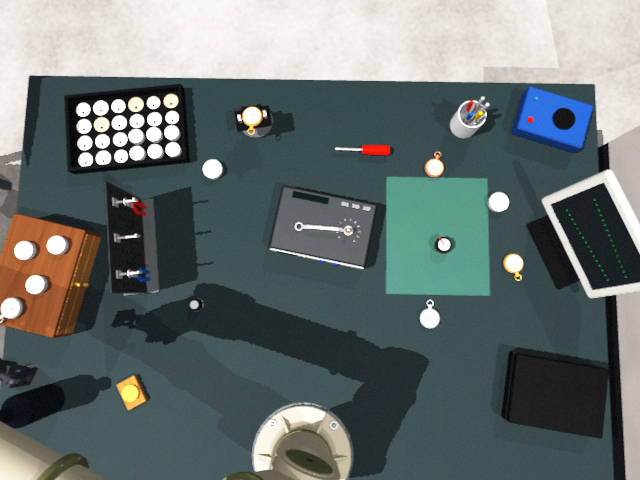

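The scene shows the knob on the green mat (scene 196,329; top 444,244). The spanner lies on the unit, with ring A and the shaft at top (348,230) and ring B at top (299,227). The stand's middle hook is at about top (128,238) and scene (432,145). Next I'll make a zoomed montage with the wrist view.

Run:
```python
from h import *
t=cam('top');s=cam('scene');w=cam('wrist')
def c(p,x,y,wd,h,k): return cv2.resize(cv2.cvtColor(np.array(p['frame']),cv2.COLOR_RGB2BGR)[y:y+h,x:x+wd],None,fx=k,fy=k,interpolation=cv2.INTER_CUBIC)
A=c(t,100,175,80,60+15,5) #400x375
B=c(s,390,105,80,75,5)
C=cv2.resize(c(t,280,190,100,56,4),(400,225))
D=cv2.resize(cv2.cvtColor(np.array(w['frame']),cv2.COLOR_RGB2BGR),(300,225))
D=np.hstack([D,np.zeros((225,100,3),np.uint8)])
cv2.imwrite('pics/m1.png',np.vstack([np.hstack([A,B]),np.hstack([C,D])]))
print('knob',px(t,(444,244),30),px(s,(196.2,327),30))
print('shaft',px(t,(348.5,230.5),85),px(s,(288,270),85))
print('ringB',px(t,(299,227),64),px(s,(330.5,253),64))
print('unit',px(t,(322.4,227.3),50))
print('hook',px(t,(115,238),203),px(t,(135,238),180))
```

```text
knob [ 511.45970645 -341.51000825   30.        ] [ 513.30448589 -339.81192896   30.        ]
shaft [ 534.17636834 -102.20771436   85.        ] [ 542.57291894 -104.28337615   85.        ]
ringB [543.18917503  16.89735086  64.        ] [550.04575884  18.23825378  64.        ]
unit [545.26191634 -39.7129003   50.        ]
hook [494.50174077 404.2922459  203.        ] [497.59414394 369.85364868 180.        ]
```

View pics/m1.png

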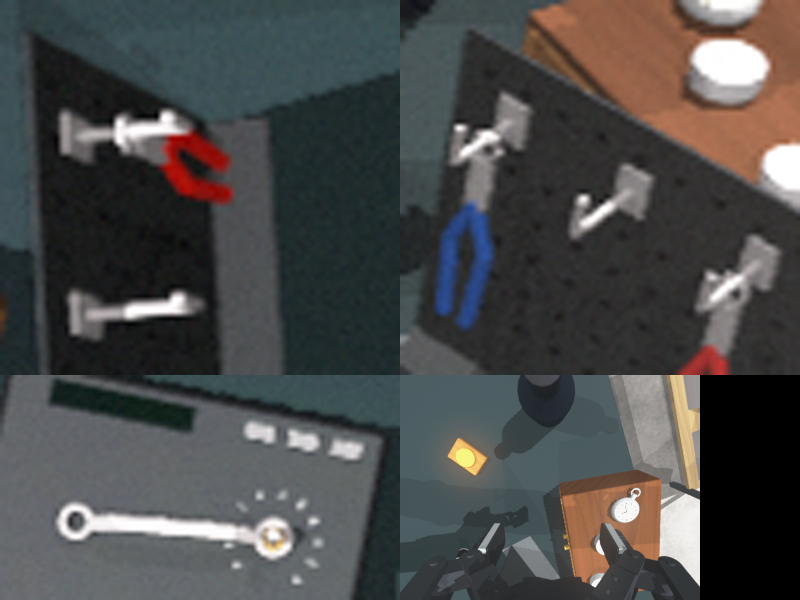

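The montage gives these pixels: hook tip at about top (136.5,235) and scene (426.5,145), shaft at top (348,230.7), ring B at top (299,226.5). I'll triangulate the hook and check where the wrist camera sits.

Run:
```python
from h import *
t=cam('top');s=cam('scene');w=cam('wrist')
def tri(a,b):
    M=[];v=[]
    for p,uv in((t,a),(s,b)):
        d=p['Rw']@np.linalg.solve(p['K'],[*uv,1.]);d/=np.linalg.norm(d);P=np.eye(3)-np.outer(d,d);M.append(P);v.append(P@p['C'])
    return np.linalg.lstsq(np.vstack(M),np.hstack(v),rcond=None)[0]
print('hook',px(t,(136.5,235),203),px(s,(426.5,145),203),tri((136.5,235),(426.5,145)))
print('bend',px(s,(425,151.5),180))
print('redtip',px(t,(137.5,200),203),px(s,(389+63,160),203),'blue',px(s,(401.5,131),203))
print('base front edge',px(t,(155,200),6),px(t,(157,290),6))
print('mount',np.round(w['mount'],2).tolist(),w['K'].round(0).tolist(),w['C'])
```

```text
hook [501.80349057 358.44144077 203.        ] [507.06536925 360.99157579 203.        ] [503.66691475 361.88384043 199.50343376]
bend [505.82806219 362.57036742 180.        ]
redtip [578.13404132 361.04285558 203.        ] [585.76585275 370.16260293 203.        ] blue [427.81403031 349.44978982 203.        ]
base front edge [613.71827593 389.78978534   6.        ] [385.46166684 371.50331226   6.        ]
mount [[0.0, -0.95, -0.32, 82.62], [1.0, 0.0, -0.0, -1.91], [0.0, -0.32, 0.95, 30.05], [0.0, 0.0, 0.0, 1.0]] [[355.0, 0.0, 325.0], [0.0, 355.0, 247.0], [0.0, 0.0, 1.0]] [168.22582592 605.62149921 374.63513812]
```

Request:
send_rows(
  plan=[
    [-1,0,0,-0.5,0,0,0],
    [-1,0,0,-0.5,0,0,10],
    [-1,0,0,-0.5,0,0,10],
    [-1,0,0,-0.4,0,0,10],
    [-1,0,0,0,0,0,10],
    [-1,0,0,0,0,0,10],
    [-1,0,0,0,0,0,10],
    [-1,0,0,0,0,0,10],
  ],
)

```text
time_s: 2.2
eef_pos: [244.9, 575.0, 480.7]
orientation: [-0.0, 0.728, 0.686, -0.0]
wrist_force: [-0.1, 0.5, 0.8]
width: 0.997
gripper_force: 0.0
```

Request:
send_rows(
  plan=[
    [-1,-0.92,0.98,0,0,0,0],
    [-1,-0.93,0.98,0,0,0,0],
    [-1,-0.93,0.98,0,0,0,0],
    [-1,-0.93,0.98,0,0,0,0],
    [-1,-0.93,0.98,0,0,0,0],
    [-1,-0.93,0.98,0,0,0,0],
    [-1,-0.93,0.98,0,0,0,0],
    [-1,0,0,0,0,0,0],
    [-1,0,0,0,0,0,0],
  ],
)

```text
time_s: 3.32
eef_pos: [504.9, 300.9, 480.6]
orientation: [-0.0, 0.726, 0.688, -0.0]
wrist_force: [-1.2, 0.8, 0.4]
width: 0.998
gripper_force: 0.0
```

```bash
cat >> h.py <<'E'
def st():
    s=r.sense();M=rot(s['orientation']);print('t',round(s['time_s'],2),'tcp',np.round(s['eef_pos'],1),'xaxis deg',round(np.degrees(np.arctan2(M[1,0],M[0,0])),2),'z',np.round(M[:,2],3),'F',np.round(s['wrist_force'],1),'w',round(float(s['width']),3),'g',round(float(s['gripper_force']),1));return s,M
def go(tcp):
    s,M=st(); print('units',np.round(M.T@(np.array(tcp)-s['eef_pos'])/40,3))
E
python3 - <<'E'
from h import *
st();p=cam('wrist');save(p,'w1.png')
print(proj(p,(504,360,203)),proj(p,(504,360,180)),proj(p,(504,410,180)))
E
```

```text
t 3.33 tcp [504.9 300.9 480.6] xaxis deg 86.91 z [-0.001  0.    -1.   ] F [-1.2  0.8  0.4] w 0.998 g 0.0
[320.02648094 160.00633051] [320.43161965 157.21180209] [316.41302869  83.50277486]
```

View pics/w1.png

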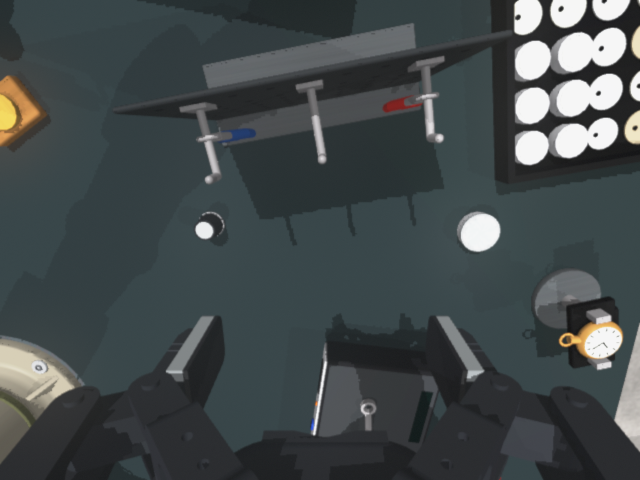

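The middle hook tip is at (322,158), about 2 px from my prediction. The outer tips are at (211,179) and (438,138). On to the spanner.

Request:
send_rows(
  plan=[
    [-1,-0.95,0.14,0.2,0,0,0],
    [-1,-0.95,0.14,0.2,0,0,0],
    [-1,-0.95,0.14,0.2,0,0,0],
    [-1,-0.95,0.14,0.2,0,0,0],
    [-1,-0.95,0.14,0.2,0,0,0],
    [-1,-0.95,0.14,0.2,0,0,0],
    [-1,-0.95,0.14,0.2,0,0,0],
    [-1,-0.95,0.14,0.2,0,0,0],
    [-1,-0.95,0.14,0.2,0,0,0],
    [-1,-0.95,0.14,0.2,0,0,0],
    [-1,0,0,0,0,0,0],
    [-1,0,0,0,0,0,0],
  ],
)

```text
time_s: 4.88
eef_pos: [540.8, -80.0, 400.7]
orientation: [-0.0, 0.725, 0.689, 0.0]
wrist_force: [0.7, -0.2, -0.1]
width: 1.001
gripper_force: 0.0
```

Run:
```python
from h import *
w=dict(K=np.array([[355.,0,325],[0,355,247],[0,0,1]]))
s,M=st();p=cam('wrist');save(p,'w2.png')
print(p['K'])
# hook from previous pose
T=np.array(p['mount']);a=np.radians(86.91);Rm=np.array([[np.cos(a),np.sin(a),0],[np.sin(a),-np.cos(a),0],[0,0,-1]])
q=dict(K=p['K'],Rw=Rm@T[:3,:3],C=np.array([504.9,300.9,480.6])+Rm@T[:3,3])
for uv in[(322,158.5),(211,179),(438,138)]:print(px(q,uv,203).round(1))
d=r.regions_of(p,'spanner')
for k in d[:2]:
    print(k['p'],k['box'])
m=d[0]['region'];save(p,'w2c.png')
ys,xs=np.nonzero(m);c=np.array([xs.mean(),ys.mean()]);u=np.linalg.svd(np.c_[xs,ys]-c,full_matrices=False)[2][0];print(c,u,px(p,c,73))
```

```text
t 4.88 tcp [540.8 -80.  400.7] xaxis deg 87.06 z [-0.     0.001 -1.   ] F [ 0.7 -0.2 -0.1] w 1.001 g 0.0
[[354.80230561   0.         324.69556578]
 [  0.         354.80230561 246.79365405]
 [  0.           0.           1.        ]]
[505.5 360.9 203. ]
[428.1 351.1 203. ]
[583.6 370.1 203. ]
0.79 [314.8, 91.8, 28.1, 169.1]
[326.85341477 172.36368684] [-0.01541834  0.99988113] [544.0876492  -35.28460892  73.        ]
```

View pics/w2.png

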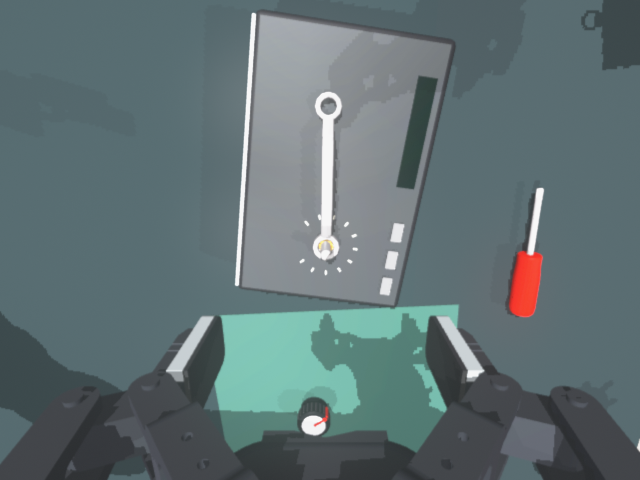

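The spanner runs straight up the image, with ring A and the shaft at (325,247) and ring B at (329,106). It lies within about 1° of the tool's x axis.

Run:
```python
from h import *
p=cam('wrist')
A=px(p,(325.7,246.5),64);B=px(p,(328.7,106),64);print(A,B,np.linalg.norm(A-B),np.degrees(np.arctan2(*(B-A)[1::-1])))
G=(A+B)/2;print(G);G[2]=78+155;go(G)
print(px(p,(314,424),30),px(p,(322,419.5),30))
save(p,'w2z.png',(270,200,110,90),6)
```

```text
[ 540.04903159 -102.65151438   64.        ] [548.13496974  16.47265471  64.        ] 119.39828330610189 86.11682025252752
[544.09200067 -43.08942984  64.        ]
t 5.03 tcp [540.8 -79.8 400.8] xaxis deg 87.11 z [ 0.     0.001 -1.   ] F [ 0.2 -0.4  0.5] w 1.001 g 0.0
units [0.919 0.034 4.196]
[ 514.44553988 -342.04357677   30.        ] [ 524.55806345 -335.57524005   30.        ]
```

View pics/w2z.png

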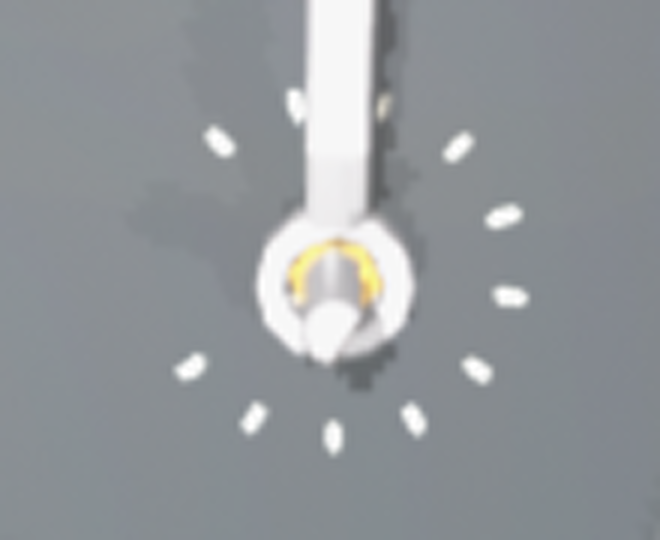

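Request:
send_rows(
  plan=[
    [-1,0.3,0.03,0.7,0,0,1],
    [-1,0.3,0,0.9,0,0,0],
    [-1,0.32,0,0.9,0,0,0],
    [-1,0,0,0.7,0,0,0],
    [-0.4,0,0,0.6,0,0,0],
    [0,0,0,0.4,0,0,0],
    [0,0,0,0,0,0,0],
  ],
  squeeze=60,
)

```text
time_s: 5.9
eef_pos: [543.9, -44.5, 231.9]
orientation: [-0.001, 0.731, 0.682, -0.001]
wrist_force: [-0.1, -0.0, 0.1]
width: 0.5
gripper_force: 0.0
```

Request:
send_rows(
  plan=[
    [1,0,0,0,0,0,0],
    [1,0,0,0,0,0,0],
    [1,0,0,0,0,0,0],
    [1,0,0,0,0,0,0],
    [1,0,0,0,0,0,0],
  ],
)

```text
time_s: 6.52
eef_pos: [544.6, -45.2, 233.8]
orientation: [0.0, 0.732, 0.682, 0.001]
wrist_force: [-0.8, 0.7, 6.2]
width: 0.085
gripper_force: 58.9
```

Request:
send_rows(
  plan=[
    [1,0,0,-0.15,0,0,0],
    [1,0,0,-0.3,0,0,0],
    [1,0,0,-0.4,0,0,0],
    [1,0,0,-0.4,0,0,0],
    [1,0,0,-0.5,0,0,0],
    [1,0,0,-0.5,0,0,0],
    [1,0,0,0,0,0,0],
  ],
)

```text
time_s: 7.4
eef_pos: [544.7, -45.4, 324.9]
orientation: [0.001, 0.732, 0.681, 0.002]
wrist_force: [0.5, -0.1, -0.2]
width: 0.083
gripper_force: 58.6
```

Run:
```python
from h import *
s,M=st();p=cam('wrist')
z=s['eef_pos'][2]
# expected ring B top given grasp
ex=np.array(s['eef_pos'])+M@np.array([60,0,0]);ex[2]=z-233+64;print(proj(p,ex))
save(p,'w3.png')
```

```text
t 7.4 tcp [544.7 -45.4 324.9] xaxis deg 85.92 z [ 0.004  0.    -1.   ] F [ 0.5 -0.1 -0.2] w 0.083 g 58.6
[324.8330491  182.62504193]
```

View pics/w3.png

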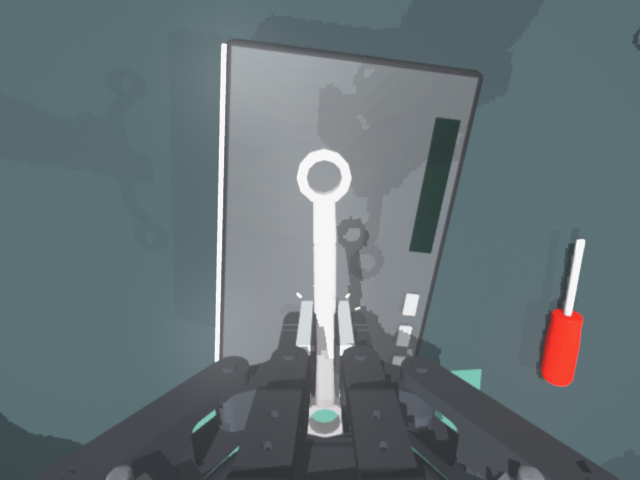

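The spanner is held at its middle, with ring B centred at (324,177) — 2 mm further along than nominal. Carrying it to the hook, turned so that it squares up with the stand.

Request:
send_rows(
  plan=[
    [1,0,0,-0.4,0,0,-3],
    [1,0,0,-0.6,0,0,-4],
    [1,0,0,-0.6,0,0,-4],
    [1,0,0,-0.3,0,0,0],
  ],
)

```text
time_s: 7.95
eef_pos: [544.2, -45.2, 399.1]
orientation: [0.0, 0.663, 0.748, 0.0]
wrist_force: [1.3, 0.9, -1.0]
width: 0.085
gripper_force: 58.6
```

Request:
send_rows(
  plan=[
    [1,0.5,0.02,0,0,0,0],
    [1,0.9,0.03,0,0,0,0],
    [1,0.95,0.03,0,0,0,0],
    [1,0.95,0.03,0,0,0,0],
    [1,0.95,0.03,0,0,0,0],
    [1,0.95,0.03,0,0,0,0],
    [1,0.95,0.03,0,0,0,0],
    [1,0.95,0.03,0,0,0,0],
    [1,0.8,0.03,0,0,0,0],
    [1,0.5,0.01,0,0,0,0],
    [1,0.25,0,0,0,0,0],
    [1,0,0,0,0,0,0],
  ],
)

```text
time_s: 9.45
eef_pos: [513.2, 299.4, 398.3]
orientation: [0.0, 0.663, 0.748, -0.0]
wrist_force: [0.8, 0.0, -0.5]
width: 0.084
gripper_force: 58.6
```

Run:
```python
from h import *
s,M=st();p=cam('wrist');print(np.array(s['eef_pos'])+M@[62.2,-.3,177.8], proj(p,(505.5,361,203)))
save(p,'w4.png',(240,90,170,130),4.6)
```

```text
t 9.45 tcp [513.2 299.4 398.3] xaxis deg 96.9 z [-0.    -0.001 -1.   ] F [ 0.8  0.  -0.5] w 0.084 g 58.6
[505.40673856 361.0048085  220.49127025] [326.63589841 169.29300559]
```

View pics/w4.png

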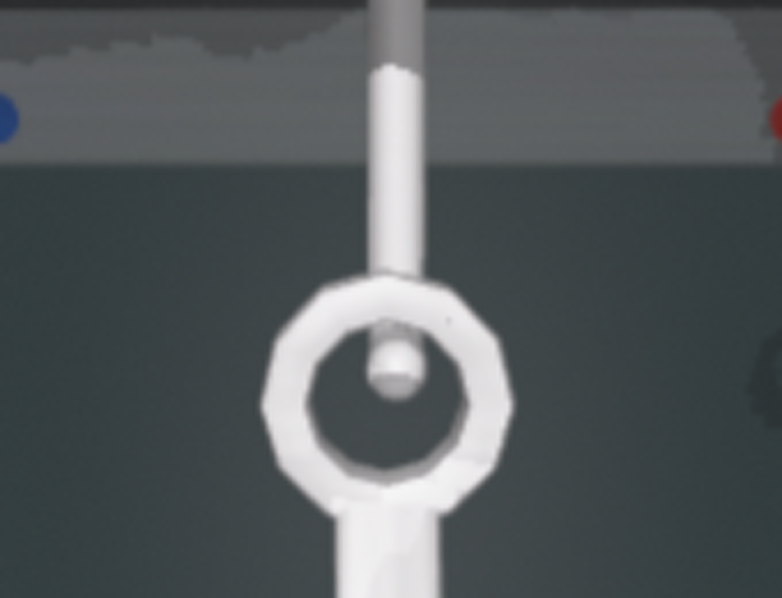

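Run:
```python
from h import *
s,M=st();p=cam('wrist')
a=px(p,(326.1,169.5),203);b=px(p,(324.3,176.3),228.5);print(a,b,M.T@(a-b)/40)
```

```text
t 9.5 tcp [513.5 298.6 398.5] xaxis deg 96.84 z [-0.    -0.001 -1.   ] F [-0.  -0.3 -0.9] w 0.086 g 58.6
[505.65054496 360.03922089 203.        ] [504.83446473 360.25375052 228.5       ] [-0.00726825  0.01973876  0.63750201]
```

The tip is inside the ring, and the offset is under 1 mm. Lowering.

Request:
send_rows(
  plan=[
    [1,0,0.02,0.15,0,0,0],
    [1,0,0,0.2,0,0,0],
    [1,0,0,0.2,0,0,0],
    [1,0,0,0.2,0,0,0],
    [1,0,0,0.11,0,0,0],
    [1,0,0,0,0,0,0],
  ],
)

```text
time_s: 10.3
eef_pos: [513.9, 299.7, 363.8]
orientation: [-0.0, 0.663, 0.749, -0.0]
wrist_force: [0.3, 0.2, -0.6]
width: 0.082
gripper_force: 58.6
```

Run:
```python
from h import *
s,M=st();p=cam('wrist');save(p,'w5.png',(200,80,240,180),3)
```

```text
t 10.3 tcp [513.9 299.7 363.8] xaxis deg 96.93 z [-0.001 -0.    -1.   ] F [ 0.3  0.2 -0.6] w 0.082 g 58.6
```

View pics/w5.png

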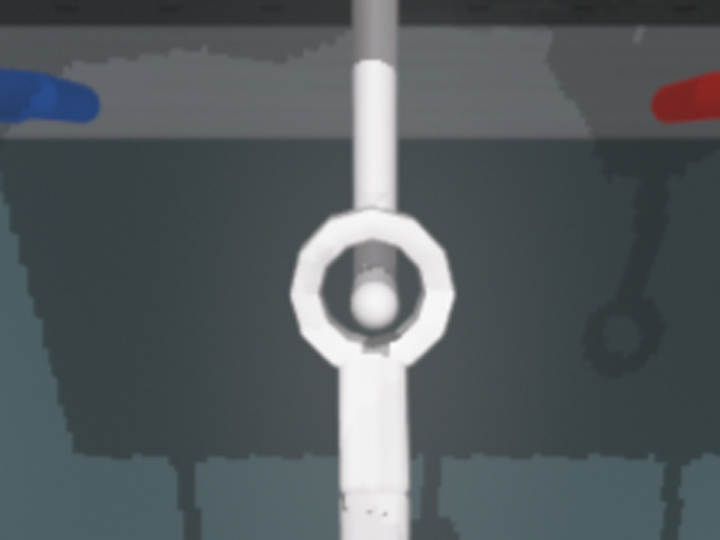

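The hook's upturned end is inside ring B and stands above it. Releasing and retreating straight up.

Request:
send_rows(
  plan=[
    [0.3,0,0,0,0,0,0],
    [0,0,0,0,0,0,0],
    [0,0,0,0,0,0,0],
    [0,0,0,-0.4,0,0,0],
    [-0.5,0,0,-0.7,0,0,0],
    [-1,0,0,-0.8,0,0,0],
    [-1,-0.6,0,-0.6,0,0,0],
    [-1,-0.9,0,0,0,0,0],
    [-1,-0.9,0,0,0,0,0],
    [-1,0,0,0,0,0,0],
  ],
)

```text
time_s: 11.6
eef_pos: [526.3, 200.4, 466.3]
orientation: [0.001, 0.665, 0.747, 0.001]
wrist_force: [0.7, 0.7, 0.8]
width: 1.0
gripper_force: 0.0
```

Run:
```python
from h import *
s,M=st();p=cam('scene');q=cam('wrist')
def c(p,x,y,w,h,k): return cv2.resize(cv2.cvtColor(np.array(p['frame']),cv2.COLOR_RGB2BGR)[y:y+h,x:x+w],None,fx=k,fy=k)
cv2.imwrite('pics/m2.png',np.hstack([c(p,380,90,100,120,4),c(q,120,0,400,480,1)]))
```

```text
t 11.6 tcp [526.3 200.4 466.3] xaxis deg 96.58 z [ 0.002  0.    -1.   ] F [0.7 0.7 0.8] w 1.0 g 0.0
```

View pics/m2.png

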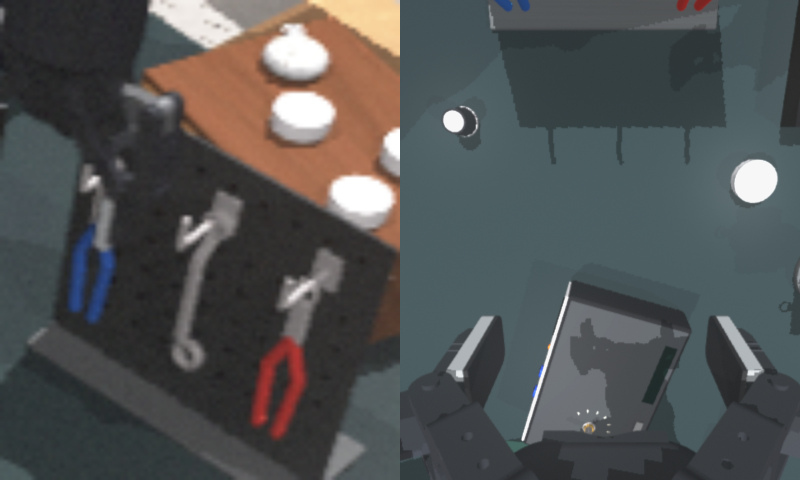

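The spanner hangs by ring B on the middle hook, with the arm clear. That was my last allowed picture, so from here I'll measure numerically. Next is a close look at the shaft's flat.

Request:
send_rows(
  plan=[
    [-1,-0.8,0.07,0.4,0,0,5],
    [-1,-0.8,0.07,0.4,0,0,5],
    [-1,-0.8,0.08,0.45,0,0,0],
    [-1,-0.8,0.08,0.45,0,0,0],
    [-1,-0.8,0.08,0.45,0,0,0],
    [-1,-0.8,0.08,0.45,0,0,0],
    [-1,-0.8,0.08,0.45,0,0,0],
    [-1,-0.8,0.08,0.45,0,0,0],
    [-1,-0.8,0.08,0.45,0,0,0],
    [-1,-0.8,0.08,0.45,0,0,0],
    [-1,-0.8,0.08,0.45,0,0,0],
    [-1,-0.8,0.08,0.45,0,0,0],
  ],
)

```text
time_s: 13.2
eef_pos: [551.9, -179.5, 251.9]
orientation: [-0.0, 0.725, 0.689, 0.0]
wrist_force: [-0.2, -0.0, -0.3]
width: 0.999
gripper_force: 0.0
```

Request:
send_rows(
  plan=[
    [-1,0,0,0,0,0,0],
    [-1,0,0,0,0,0,0],
  ],
)

```text
time_s: 13.45
eef_pos: [551.6, -178.7, 252.5]
orientation: [-0.0, 0.725, 0.689, 0.0]
wrist_force: [-0.1, 0.7, -0.5]
width: 1.004
gripper_force: 0.0
```

Run:
```python
from h import *
s,M=st();print(np.round(s['q'],2))
p=cam('wrist');save(p,'w6.png')
f=np.array(p['frame']).astype(int)
c=proj(p,(540,-102.6,85));b=proj(p,(540,-102.6,56));print(c,b,proj(p,(550,-102.6,85)))
# orthorectified gray map at z=85, 1mm grid, rows +y downwards in y, cols x
g=cv2.cvtColor(np.array(p['frame']),cv2.COLOR_RGB2GRAY)
X=np.arange(-11,12);
for y in np.arange(11,-12,-1):
    uv=np.array([proj(p,(540+x,-102.6+y,85)) for x in X],np.float32)
    v=cv2.remap(g,uv[None,:,0],uv[None,:,1],cv2.INTER_LINEAR)[0]
    print('%4d'%y,' '.join('%3d'%k for k in v))
```

```text
t 13.45 tcp [ 551.6 -178.7  252.5] xaxis deg 87.03 z [ 0.     0.001 -1.   ] F [-0.1  0.7 -0.5] w 1.004 g 0.0
[-0.2   0.46  0.6   1.71 -0.29  1.06  0.44]
[284.94013832 141.60920665] [291.79312742 138.98897431] [311.79132499 140.20262056]
  11 140 141 142 142 142 142 142 142 142 142 144 145 145 146 146 145 136 131 131 131 129 129 129
  10 139 139 141 141 142 141 142 142 142 142 143 143 143 145 138 135 132 131 131 130 129 129 128
   9 133 134 139 141 141 142 142 142 142 143 143 143 143 143 135 132 131 130 129 129 129 129 129
   8 133 133 134 136 138 137 136 141 141 142 142 142 143 143 134 131 129 129 129 129 128 136 137
   7 132 132 133 134 135 135 136 140 141 141 156 220 244 245 239 221 151 130 129 128 128 138 139
   6 132 132 132 132 133 135 135 136 139 222 244 243 241 243 241 243 243 221 137 128 129 140 140
   5 132 132 132 132 132 133 133 135 233 246 242 234 232 232 232 237 241 241 227 137 131 140 140
   4 132 132 132 132 132 133 133 189 245 237 232 232 213 182 194 227 232 229 244 232 139 140 140
   3 132 132 132 133 133 132 141 235 232 246 247 247 246 228 172 159 214 233 243 247 16
[... 667 characters left out ...]
1 229 191 135 134 133
  -5 123 123 124 124 124 125 124 125 134 181 159 151 167 168 168 167 168 170 145 125 124 123 123
  -6 121 122 123 122 123 123 125 125 125 153 184 162 165 166 167 166 151 107  93 122 123 123 123
  -7 121 122 122 122 122 122 123 123 123 123 122  96 112 118 114 101  90  90  89  92 102 123 122
  -8 121 121 121 122 122 122 122 123 123 122 120  92  90  90  89  89  89  89  89  88  99 123 122
  -9 120 120 121 121 121 122 121 122 123 123 123 122 107  89  88  88  88  88  88  88  90 121 121
 -10 120 121 120 121 121 121 122 122 122 123 122 122 119  89  88  88  88  87  88  87  90 120 121
 -11 120 120 120 121 121 121 121 122 121 122 121 122 119  87  87  87  88  87  87  87  88 118 119
```

The flat's edge fits cleanly: it faces about -34°, and the shaft axis is near (540.0, -102.5), which agrees with ring A's position. Now the knob.

Request:
send_rows(
  plan=[
    [-1,-0.87,-0.08,0,0,0,0],
    [-1,-0.87,-0.08,0,0,0,0],
    [-1,-0.87,-0.08,0.1,0,0,0],
    [-1,-0.87,-0.08,0.15,0,0,0],
    [-1,-0.87,-0.08,0.15,0,0,0],
    [-1,-0.87,-0.08,0.15,0,0,0],
    [-1,-0.87,-0.08,0.15,0,0,0],
    [-1,0,0,0,0,0,0],
    [-1,0,0,0,0,0,0],
  ],
)

```text
time_s: 14.62
eef_pos: [516.6, -420.7, 224.6]
orientation: [0.0, 0.725, 0.689, 0.001]
wrist_force: [-0.2, 0.4, 0.6]
width: 1.001
gripper_force: 0.0
```

Run:
```python
from h import *
s,M=st()
p=cam('wrist');save(p,'w7.png')
f=np.array(p['frame']).astype(int)
d=[k for k in r.regions_of(p,'knob')];print([(k['p'],k['box']) for k in d[:3]])
print(proj(p,(514,-341,30)))
cc=proj(p,(514,-341,30))
H,W=f.shape[:2];yy,xx=np.mgrid[:H,:W];near=np.hypot(xx-cc[0],yy-cc[1])<110
red=(f[...,0]>110)&(f[...,0]-f[...,1]>60)&near
br=(f.min(2)>140)&near
m=((br|red)*255).astype(np.uint8);m=cv2.morphologyEx(m,cv2.MORPH_CLOSE,np.ones((5,5)))
cs=max(cv2.findContours(m,0,2)[0],key=cv2.contourArea);print('cap',cv2.contourArea(cs),cv2.fitEllipse(cs),red.sum())
ys,xs=np.nonzero(red)
P=np.array([px(p,(x,y),30)[:2] for x,y in zip(xs,ys)])
c=px(p,cv2.fitEllipse(cs)[0],30);rad=[np.linalg.norm(px(p,q[0],30)-c) for q in cs];print('c',c,'r',np.percentile(rad,[5,50,95]))
u=np.linalg.svd(P-P.mean(0),full_matrices=False);v=u[2][0]*np.sign(u[2][0]@(P.mean(0)-c[:2]))
print('red mean',P.mean(0),'sv',u[1],'ang pca',np.degrees(np.arctan2(v[1],v[0])),'ang c->mean',np.degrees(np.arctan2(*(P.mean(0)-c[:2])[::-1])))
k=d[0]['region'];ys,xs=np.nonzero(k);print('reg',xs.mean(),ys.mean(),px(p,(xs.mean(),ys.mean()),28))
rr=np.linalg.norm(P-c[:2],axis=1);print('red radii',np.percentile(rr,[2,50,98]))
```

```text
t 14.62 tcp [ 516.6 -420.7  224.6] xaxis deg 87.04 z [ 0.001  0.001 -1.   ] F [-0.2  0.4  0.6] w 1.001 g 0.0
[(0.64, [262.6, 83.3, 87.5, 92.4])]
[310.76238045 129.64100644]
cap 3838.5 ((309.85723876953125, 129.9403533935547), (67.40039825439453, 77.85536193847656), 49.217201232910156) 357
c [ 513.5937346  -341.10516767   30.        ] r [13.22709253 15.33686762 18.91367619]
red mean [ 521.9922986  -335.71832795] sv [110.01427013  17.96866449] ang pca 34.38351829644796 ang c->mean 32.676116163700236
reg 307.3621733353019 130.3931787981692 [ 512.39097096 -341.25485239   28.        ]
red radii [ 0.64585388 10.56380017 18.83779457]
```

Request:
send_rows(
  plan=[
    [-1,0.6,-0.06,0,0,0,0],
    [-1,0.8,-0.07,0,0,0,0],
    [-1,0.58,-0.06,0.2,0,0,0],
    [-1,0,0,0.5,0,0,0],
    [-0.6,0,0,0.5,0,0,0],
    [-0.4,0,0,0,0,0,0],
  ],
  squeeze=70,
)

```text
time_s: 15.48
eef_pos: [511.1, -342.8, 174.0]
orientation: [-0.002, 0.726, 0.688, -0.001]
wrist_force: [-0.0, 0.3, 0.2]
width: 0.701
gripper_force: 0.0
```

Request:
send_rows(
  plan=[
    [0,0,0,0,0,0,0],
    [0.3,0,0,0,0,0,0],
    [1,0,0,0,0,0,0],
    [1,0,0,0,0,0,0],
    [1,0,0,0,0,0,0],
  ],
)

```text
time_s: 16.1
eef_pos: [512.1, -343.4, 177.0]
orientation: [0.001, 0.726, 0.688, -0.0]
wrist_force: [-0.8, -2.3, 4.5]
width: 0.443
gripper_force: 70.2
```

Request:
send_rows(
  plan=[
    [1,0,0,-0.2,0,0,0],
    [1,0,0,-0.5,0,0,0],
    [1,0,0,-0.7,0,0,0],
    [1,0,0,-0.7,0,0,0],
    [1,0,0,-0.3,0,0,0],
    [1,0,0,0,0,0,0],
  ],
)

```text
time_s: 16.85
eef_pos: [512.3, -342.7, 273.3]
orientation: [0.001, 0.726, 0.688, 0.0]
wrist_force: [-0.7, 1.3, -2.2]
width: 0.441
gripper_force: 70.1
```

```bash
cat > k.py <<'E'
from h import *
s,M=st();p=cam('wrist')
f=np.array(p['frame']).astype(int)
red=(f[...,0]>90)&(f[...,0]-f[...,1]>50)&(f[...,0]-f[...,2]>50)
H,W=red.shape
tip=np.array(s['eef_pos'])+M@[0,0,155-8.]   # approx knob top
cc=proj(p,tip);yy,xx=np.mgrid[:H,:W];red&=np.hypot(xx-cc[0],yy-cc[1])<90
print('cc',cc,'n',red.sum(),'q',np.round(s['q'],2))
ys,xs=np.nonzero(red)
zt=s['eef_pos'][2]-176+30
P=np.array([M.T@(px(p,(x,y),zt)-s['eef_pos']) for x,y in zip(xs,ys)])[:,:2]
u=np.linalg.svd(P-P.mean(0),full_matrices=False);v=u[2][0]*np.sign(u[2][0]@P.mean(0))
n=np.array([-v[1],v[0]])
print('tool-frame red mean',P.mean(0),'sv',u[1],'pca',np.degrees(np.arctan2(v[1],v[0])),'mean ang',np.degrees(np.arctan2(P.mean(0)[1],P.mean(0)[0])),'line offset',n@P.mean(0),'along',np.percentile(P@v,[2,98]))
x=np.degrees(np.arctan2(M[1,0],M[0,0]));print('world red',x-np.degrees(np.arctan2(v[1],v[0])))
E
python3 k.py
```

```text
t 16.85 tcp [ 512.3 -342.7  273.3] xaxis deg 86.94 z [ 0.002 -0.001 -1.   ] F [-0.7  1.3 -2.2] w 0.441 g 70.1
cc [326.34227473 347.45286907] n 557 q [ 0.08  0.52  0.63  1.59 -0.33  1.14  0.73]
tool-frame red mean [10.0377737   9.14993152] sv [163.93756628  46.3625176 ] pca 40.65298159368119 mean ang 42.350733147114894 line offset 0.40240226251664385 along [ 1.69363196 25.36812156]
world red 46.28585329011226
```

```bash
cat >> k.py <<'E'
print('--- strips')
R0=np.hypot(*P.T)
for a in range(0,27,3):
    k=(R0>=a)&(R0<a+3)
    if k.sum()>3:
        c=P[k].mean(0);print(a,k.sum(),c.round(1),np.degrees(np.arctan2(c[1],c[0])).round(1))
# profile of red strength along circles
g=f[...,0]-(f[...,1]+f[...,2])/2
A=np.arange(0,90,5)
for rad in(6,9,12,15,18):
    o=[]
    for a in A:
        X=M@np.array([rad*np.cos(np.radians(a)),rad*np.sin(np.radians(a)),0])+s['eef_pos'];X[2]=zt
        u_,v_=np.round(proj(p,X)).astype(int);o.append(int(g[v_,u_]))
    print(rad,o)
E
python3 k.py
```

```text
t 16.9 tcp [ 512.  -342.4  272.1] xaxis deg 86.95 z [ 0.  0. -1.] F [ 0.1 -0.6 -1.4] w 0.442 g 70.1
cc [326.3465936  347.45294861] n 558 q [ 0.08  0.52  0.63  1.59 -0.33  1.14  0.73]
tool-frame red mean [10.1079851  9.2065373] sv [164.25625444  46.30390155] pca 40.40033346098242 mean ang 42.32782928191311 line offset 0.4598650038585279 along [ 1.70135412 25.44779953]
world red 46.544984294701344
--- strips
0 28 [1.9 0.7] 20.2
3 71 [3.6 2.2] 31.6
6 65 [5.6 4.8] 40.7
9 68 [7.4 7.3] 44.6
12 70 [9.4 9.8] 46.2
15 82 [11.1 12.2] 47.7
18 63 [13.  14.2] 47.4
21 68 [17.  14.6] 40.6
24 43 [21.3 13.5] 32.3
6 [0, 0, 0, 3, 17, 129, 138, 140, 139, 139, 139, 118, 2, 0, 0, 0, 0, 0]
9 [0, 0, 0, 0, 0, 0, 1, 122, 143, 142, 141, 51, 0, 0, 0, 0, 0, 0]
12 [0, 0, 0, 0, 0, 0, 0, 12, 144, 147, 145, 0, 0, 0, 0, 0, 0, 0]
15 [0, 0, 0, 0, 0, 0, -1, 0, 58, 152, 150, 26, 1, 0, 2, 2, 3, 2]
18 [-1, 0, 0, 0, 1, 1, 1, 1, 8, 155, 155, 24, 2, 2, 1, 1, 2, 2]
```

The red line fits at 52° in the tool frame, which is 35° in the world, matching the earlier measurement. The knob centre sits about 1.8 mm along tool x. Lift, turn 69° and move over the shaft.

Request:
send_rows(
  plan=[
    [1,0,0,-0.35,0,0,5],
    [1,0,0,-0.35,0,0,9.2],
    [1,0,0,0,0,0,10],
    [1,0,0,0,0,0,10],
    [1,0,0,0,0,0,10],
    [1,0,0,0,0,0,10],
    [1,0,0,0,0,0,10],
    [1,0,0,0,0,0,5],
  ],
)

```text
time_s: 17.95
eef_pos: [511.9, -342.3, 298.8]
orientation: [-0.001, 0.988, 0.152, -0.001]
wrist_force: [0.2, -0.0, -0.4]
width: 0.441
gripper_force: 70.1
```

Request:
send_rows(
  plan=[
    [1,0.2,-0.4,0,0,0,0],
    [1,0.35,-0.8,0,0,0,0],
    [1,0.35,-0.8,0,0,0,0],
    [1,0.35,-0.8,0,0,0,0],
    [1,0.35,-0.8,0,0,0,0],
    [1,0.35,-0.8,0,0,0,0],
    [1,0.3,-0.7,0,0,0,0],
    [1,0.19,-0.41,0,0,0,0],
    [1,0,0,0,0,0,0],
    [1,0,0,0,0,0,0],
  ],
)

```text
time_s: 19.2
eef_pos: [537.6, -104.5, 300.2]
orientation: [0.0, 0.988, 0.153, -0.0]
wrist_force: [0.7, -0.5, -0.3]
width: 0.443
gripper_force: 70.2
```

```bash
python3 - <<'E'
from h import *
go((538.3,-103.05,272))
E
sed -i 's/^P=\(.*\)$/P=\1;P=P[np.hypot(*P.T)<18]/; s/np.percentile(P@v/np.percentile(P@v/' k.py
python3 k.py | head -5
```

```text
t 19.2 tcp [ 537.6 -104.5  300.2] xaxis deg 17.63 z [-0.    -0.001 -1.   ] F [ 0.7 -0.5 -0.3] w 0.443 g 70.2
units [ 0.029 -0.03   0.706]
t 19.2 tcp [ 537.6 -104.5  300.2] xaxis deg 17.63 z [-0.    -0.001 -1.   ] F [ 0.7 -0.5 -0.3] w 0.443 g 70.2
cc [320.30507513 348.75999132] n 575 q [-0.61  0.42  0.95  1.76 -0.37  1.15 -0.81]
tool-frame red mean [6.66922293 8.18240241] sv [81.13055641 19.85571032] pca 52.387521635002955 mean ang 50.81758888852924 line offset -0.28920487599073014 along [ 3.20329449 17.67801246]
world red -34.76171374498587
--- strips
```

Request:
send_rows(
  plan=[
    [1,0.04,-0.03,0.4,0,0,0],
    [1,0,0,0.4,0,0,0],
    [1,0,0,0.1,0,0,0],
    [1,0,0,0,0,0,0],
  ],
)

```text
time_s: 19.75
eef_pos: [538.9, -101.6, 263.7]
orientation: [0.0, 0.988, 0.154, -0.001]
wrist_force: [-0.7, -0.2, -1.4]
width: 0.443
gripper_force: 70.2
```

Request:
send_rows(
  plan=[
    [1,0,0,0.08,0,0,0],
    [1,0,0,0.08,0,0,0],
    [1,0,0,0,0,0,0],
  ],
)

```text
time_s: 20.12
eef_pos: [539.2, -101.6, 258.2]
orientation: [0.0, 0.988, 0.154, 0.0]
wrist_force: [-0.4, -0.2, 3.3]
width: 0.44
gripper_force: 70.3
```

Request:
send_rows(
  plan=[
    [1,0,0.01,0.06,0,0,0],
    [1,0,0,0,0,0,0],
  ],
)

```text
time_s: 20.38
eef_pos: [538.7, -102.0, 255.1]
orientation: [-0.0, 0.988, 0.154, -0.001]
wrist_force: [-3.6, -0.2, 1.4]
width: 0.438
gripper_force: 70.6
```

```bash
python3 -c "
from h import *
s,M=st();print(s['torque'])"
```

```text
t 20.38 tcp [ 538.7 -102.   255.1] xaxis deg 17.7 z [-0.001 -0.    -1.   ] F [-3.6 -0.2  1.4] w 0.438 g 70.6
[-0.18299698  0.55545625  0.01601081]
```

It looks engaged: only 1.4 N of vertical force after 7 mm of overlap, with a small side force. I'll ease it off and continue down.

Request:
send_rows(
  plan=[
    [1,-0.012,0,0.07,0,0,0],
    [1,0,0,0.07,0,0,0],
    [1,0,0,0,0,0,0],
  ],
)

```text
time_s: 20.75
eef_pos: [538.4, -102.0, 249.2]
orientation: [-0.0, 0.988, 0.154, -0.001]
wrist_force: [-2.8, -1.0, -2.8]
width: 0.443
gripper_force: 70.6
```

Request:
send_rows(
  plan=[
    [1,0,0,0.07,0,0,0],
    [1,0,0,0.06,0,0,0],
    [1,0,0,0,0,0,0],
  ],
)

```text
time_s: 21.12
eef_pos: [538.5, -102.1, 244.5]
orientation: [-0.0, 0.988, 0.154, -0.0]
wrist_force: [-4.1, -1.8, 1.4]
width: 0.443
gripper_force: 70.6
```

The knob slides freely to about the seated height. Now pressing against the spring.

Request:
send_rows(
  plan=[
    [1,0,0,0.05,0,0,0],
    [1,0,0,0,0,0,0],
  ],
)

```text
time_s: 21.38
eef_pos: [538.5, -102.0, 242.6]
orientation: [-0.0, 0.988, 0.154, -0.0]
wrist_force: [-4.6, -1.1, 2.6]
width: 0.436
gripper_force: 70.6
```

Request:
send_rows(
  plan=[
    [1,0,0,0.06,0,0,0],
    [1,0,0,0,0,0,0],
  ],
)

```text
time_s: 21.62
eef_pos: [538.5, -102.1, 240.3]
orientation: [-0.0, 0.988, 0.154, -0.0]
wrist_force: [-6.0, 0.0, 4.1]
width: 0.441
gripper_force: 70.7
```

Request:
send_rows(
  plan=[
    [1,0,0,0.03,0,0,0],
    [1,0,0,0,0,0,0],
  ],
)

```text
time_s: 21.88
eef_pos: [538.6, -102.2, 239.7]
orientation: [-0.0, 0.988, 0.154, -0.0]
wrist_force: [-8.0, -0.4, 9.1]
width: 0.444
gripper_force: 71.4
```

Request:
send_rows(
  plan=[
    [1,-0.015,-0.005,0.03,0,0,0],
    [1,0,0,0,0,0,0],
    [1,0,0,0,0,0,0],
  ],
)

```text
time_s: 22.25
eef_pos: [538.4, -102.3, 239.4]
orientation: [-0.0, 0.988, 0.154, 0.001]
wrist_force: [-8.0, 0.4, 16.0]
width: 0.444
gripper_force: 72.0
```

Request:
send_rows(
  plan=[
    [1,0,0,0.03,0,0,0],
    [1,0,0,0,0,0,0],
    [1,0,0,0,0,0,0],
  ],
)

```text
time_s: 22.62
eef_pos: [538.6, -102.4, 239.0]
orientation: [-0.0, 0.988, 0.154, 0.001]
wrist_force: [-11.9, 1.7, 24.0]
width: 0.443
gripper_force: 72.8
```

```bash
python3 k.py | head -5
```

```text
t 22.62 tcp [ 538.6 -102.4  239. ] xaxis deg 17.71 z [ 0.002  0.001 -1.   ] F [-11.9   1.7  24. ] w 0.443 g 72.8
cc [320.31411869 348.74956651] n 585 q [-0.57  0.5   0.9   1.82 -0.45  1.04 -0.76]
tool-frame red mean [6.78089285 8.11095034] sv [82.55735965 20.42583994] pca 51.922876776476535 mean ang 50.103801383691845 line offset -0.3355937688400151 along [ 3.17341597 17.70206539]
world red -34.21214135964399
--- strips
```

Run:
```python
from h import *
a=cv2.imread('pics/scene0.png').astype(int)
for i in range(2):
    p=cam('scene');f=cv2.cvtColor(np.array(p['frame']),cv2.COLOR_RGB2BGR).astype(int)
    print([(k['p'],k['box']) for k in r.regions_of(p,'spanner')[:2]])
    if i: print('change between shots at hook',np.abs(f-g)[110:200,390:470].max())
    g=f
t=cam('top');ft=np.array(t['frame']).astype(int);t0=cv2.imread('pics/top0.png')[...,::-1].astype(int)
print('display before/after',t0[190:205,293:328].mean((0,1)).round(),ft[190:205,293:328].mean((0,1)).round())
for q,b in dict(gold=(513,263),silver=(430,316),rose=(435,166),tinb=(499,202),tina=(212,169),loupe=(195,304),driver=(365,150)).items():
    x,y=b;print(q,np.abs(ft-t0)[y-12:y+12,x-12:x+12].mean().round(1))
```

```text
[(0.74, [423.0, 142.3, 14.1, 39.4])]
[(0.49, [424.6, 141.5, 13.2, 38.8])]
change between shots at hook 17
display before/after [54. 63. 63.] [56. 63. 62.]
gold 2.2
silver 39.2
rose 2.6
tinb 2.0
tina 2.1
loupe 28.5
driver 3.1
```

Run:
```python
from h import *
t=cam('top');s=cam('scene')
for p,n in((t,'top'),(s,'scene')):
    f=np.array(p['frame']).astype(int);f0=cv2.imread('pics/%s0.png'%n)[...,::-1].astype(int)
    x,y,w,h=(265,180,115,90) if n=='top' else (254,228,118,92)
    G=(f[...,1]-(f[...,0]+f[...,2])/2);G0=(f0[...,1]-(f0[...,0]+f0[...,2])/2)
    for nm,g in(('before',G0),('after',G)):
        c=g[y:y+h,x:x+w];i=np.unravel_index(c.argmax(),c.shape);print(n,nm,'green>25:',(c>25).sum(),'max',c.max(),'at',i[1]+x,i[0]+y)
    print([(k['p'],k['box']) for k in r.regions_of(p,'watch_silver')[:4]],[(k['p'],k['box']) for k in r.regions_of(p,'loupe')[:2]])
st()
```

```text
top before green>25: 0 max 23.5 at 304 257
top after green>25: 0 max 14.0 at 328 194
[(0.83, [417.4, 304.4, 22.1, 22.3])] []
scene before green>25: 49 max 31.5 at 257 316
scene after green>25: 0 max 18.5 at 254 318
[(0.88, [161.3, 266.8, 21.0, 21.4]), (0.31, [422.5, 142.3, 18.3, 41.2])] [(0.7, [349.9, 170.2, 12.1, 20.0]), (0.55, [291.1, 256.7, 7.1, 24.5])]
t 23.23 tcp [ 538.6 -102.4  239. ] xaxis deg 17.71 z [ 0.002  0.001 -1.   ] F [-11.8   0.6  24.5] w 0.442 g 72.8
```

```bash
python3 -c "
from rig import r
print(r.finish_job())"
```

```text
the job is handed in; nothing more can be done
None
```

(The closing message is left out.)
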